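# Show a new cook which sample to weigh, where, and which labels to use

## Task

Show the new cook how the next food sample is done by pointing straight down with the gripper, first at the middle of the lid of the round tub, then at the middle of the scale's bare weighing plate, then at the middle of the label roll in the tray. At each one, keep the fingertips still a few centimetres above it for a good two seconds, and finish still pointing at the label roll. Touch and move nothing, and pass well above the two square tubs in the work area so that you do not seem to point at them.

Things in the scene. Friction and masses are not known exactly. Their poses are not given: they have to be found in the camera images.
- round_tub: Loose round clear food tub with a flat round lid, 98 mm across, 61 mm high, standing on the worktop among the two square tubs; which of the three places it has changes. Origin: centre of its underside, z up
- round_lid (a point): Middle of the top of the round tub's lid, 61 mm above the worktop; z up
- square_tub_1: Bystander: loose square clear food tub, 105 x 118 x 60 mm with lid tab, standing on the worktop. Origin: underside, 6 mm from its centre, z up
- square_tub_2: Bystander: a second square tub like square_tub_1
- square_lid_1 (a point): Middle of the lid top of square_tub_1, 60 mm above the worktop; z up
- square_lid_2 (a point): Middle of the lid top of square_tub_2, 60 mm above the worktop; z up
- bench_scale: Bench scale on the worktop at the right, 152 x 217 x 44 mm, keys and display at its near end, square weighing plate at its far end with nothing on it. Origin: centre of the underside; its y axis runs from the plate to the keys, z up
- plate (a point): Middle of the top of the scale's weighing plate (145 x 133 mm), 43 mm above the worktop, 40 mm from the scale's middle towards the far end; z up
- label_roll: Roll of white labels, a ring 78 mm across and 34 mm high lying flat in the shallow steel tray at the left (tray 301 x 217 mm, rim 27 mm high), at its near or far end; the blue ink pad lies at the other end. A stamp 64 mm high stands between them, 55 to 105 mm from the roll's middle; no other thing in the tray is higher than the roll. Origin: centre of the underside, z up
- roll_top (a point): Middle of the top face of the label roll (over its hole), 36 mm above the worktop; z up. A stack of two tubs 120 mm high stands behind the tray at its far left
Not all that is in view belongs to the job. There is more than one size of the label_roll; the one meant has the size given above. What is shaped like the round_tub but red is not meant.

How it is judged:
By the outcome, as a careful person would: the job done as asked, in the order asked, and still so for the second after the job is handed in, with the robot touching nothing.
It also fails if it takes over 56 s, if anything falls off the work surface, if the arm or the gripper's body presses on something with over 40 N, if the wrist force passes 120 N, or if a joint passes its speed limit or range.

## Robot

A 6-joint arm with a two-finger parallel gripper is mounted at the origin on a cart in front of the work surface, level with it; the furniture and walls round the work are solid. World frame = base frame: x ahead of the robot, y to its left, z up, the work surface at z = 0. Lengths are in m, angles in degrees, forces in N, time in s.
With the tool pointing down it reaches from about 0.4 to 0.825 m from the base axis. Payload 7 kg.
Tool frame: the origin (TCP) lies between the finger pads, 19 mm behind the fingertips; this is the grasp point; z points along the fingers, y is the line along which they close (so a half turn about z gives the same grasp; the last joint's range is limited). The gripper opens to 88 mm and grips with 3 to 60 N. Pads are 19 mm wide; open, the fingers measure 130 mm over their backs; the gripper's body (78 mm by 193 mm) begins 47 mm behind the grasp point.
Start: joints at [84.689, 20.546, 0.682, 0, -70.136, -16.507], TCP at [0.251, 0.627, 0.245] pointing down, gripper open.
Joint ranges: [-176.03, 176.03], [-82.01, 121.73], [-58.28, 71.71], [-173.87, 95.51], [-174.79, -0.11], [-173.66, 173.66]. Speed limits (degrees/s): [136.94, 136.94, 172.46, 180, 180, 180].

## Interface

Orientations are given as [roll, pitch, yaw] about the fixed x, y, z axes, in that order (R = Rz(yaw) Ry(pitch) Rx(roll)).
In Python, from plant import ctrl gives the robot as it stands. The module is installed in compiled form; this text tells all that it offers.
- The arm moves only by the tool play_rows, never from a script. Its argument "commands" is a list that holds one entry, the list of rows, each a list of 7 numbers: the turn, a rotation vector about the tool's x, y, z in rad, then the shift along the tool's x, y, z in cm, then the finger opening in cm, from 0 to 8.76. In form: [[[ax, ay, az, x, y, z, grip], ...]]. A call has 1 to 8 rows; each row is the pose to reach, as a shift and turn from the pose commanded when the call began, along the tool's axes at that moment; what a row does not reach only later rows make up. A row lasts 1/12 s, in which the tool goes at most 41.7 mm and 7.16 degrees, less where a joint would pass 70% of its speed; a pose out of reach is approached as far as the arm can. A call with a gripper value outside its range is refused whole. The fingers move at their own pace and stop on an object; the grip force is fixed at half the most. Time passes only in rows, so rows that repeat a pose let the fingers close. It gives the time, the measured TCP pose, the force, the opening and the grip force at its end, in the units of the state.
- ctrl.get_obs(): the state, without advancing time (a new reading comes with each control period).
- ctrl.snapshot(name): name is "side" or "top"; returns a dict with "color" (420x560x3 uint8, red, green, blue), "camera_matrix" (3x3 intrinsics, pixels), "origin" and "rotation" of the camera in the world. Camera axes: x right, y down, z forward; pixel columns grow to the right and rows downward; lengths in m; the calibration is good to about 2 mm. A picture is of the moment at which its call begins. There is no depth.
- ctrl.close_job(): hands the job in; it is judged then, once.
Trained networks look in a picture, given as the dict that the camera call returned (one of the last four; its "shot" number tells which), for a name from the list of things; names that differ only in an ending like _2 or _b are one class to them, and where a whole thing is asked for, a point or a joint stands for the part that bears it (a point fixed in the world has none). Each returns a list of dicts, best first, with "conf" (0 to 1); they miss things now and then, are a little off and sometimes report something else, mostly with a low value. They report only what shows in the picture. A call takes as long as a camera call. They do not tell look-alikes from the thing itself.
- ctrl.find_in(picture, name): "bbox" ([left, top, width, height] in pixels, round what is visible of it).
The state is a dict: "clock": time; "joint_pos": joint angles; "qvel": joint speeds; "tau": joint torques, N m; "tool_pos": TCP position; "orientation": TCP orientation; "force": force on the tool from outside, world axes, zero at the start; "moment": the same for the moment, N m; "opening": finger opening in m; "gripper_force": force on a finger pad.
Only numpy, scipy, OpenCV 4.12 (cv2) and the standard library are available. Lean on these libraries where they do the work, as an engineer would, in place of code of your own. Each camera call takes 0.05 s, during which the arm holds its last target. There are 200 camera calls.

## Working session

There is one attempt and no reset: what is moved stays moved. The work goes in short steps, Python scripts to look and compute and a tool call to move; the robot and the scene stay as the last step left them, time stands still between calls to the robot, and variables do not carry over. Pictures are saved under pics/ and viewed, at most 10 in all, crops included, and the job is handed in when it is done.

Besides the shell and the picture viewer there is one more tool, called after "Emit:" as name(argument=value, ...), one argument or row to a line, values as JSON. play_rows: Moves the arm, as the interface text tells. Its arguments: {"type":"object","properties":{"commands":{"type":"array","items":{"type":"array","items":{"type":"array","items":{"type":"number"}}}}},"required":["commands"]}

```bash
mkdir -p pics; cat > h.py <<'E'
import numpy as np, cv2
from plant import ctrl
def ray(p,u,v,z):
    d=np.array(p["rotation"])@np.linalg.inv(p["camera_matrix"])@[u,v,1]; o=np.array(p["origin"])
    return (o+d*(z-o[2])/d[2]).round(4)
def proj(p,X):
    c=np.array(p["rotation"]).T@(np.array(X)-p["origin"]); q=np.array(p["camera_matrix"])@c; return (q[:2]/q[2]).round(1)
E
python3 - <<'E'
from h import *
o=ctrl.get_obs(); print(o["clock"],o["tool_pos"],o["orientation"])
ims=[]
for n in("top","side"):
    p=ctrl.snapshot(n); print(n,np.round(p["origin"],3),np.round(p["rotation"],2).tolist())
    cv2.imwrite(f"pics/{n}.png",p["color"][:,:,::-1])
    for k,z in(("round_tub",.061),("square_tub_1",.06),("bench_scale",.043),("label_roll",.036)):
        for d in ctrl.find_in(p,k)[:4]:
            b=d["bbox"]; print(k,round(d["conf"],2),np.round(b),ray(p,b[0]+b[2]/2,b[1]+b[3]/2,z))
E
```

```text
0.0 [0.25071562 0.62621349 0.24440585] [ 1.79903241e+02 -9.86059154e-03 -2.18261883e+01]
top [0.478 0.    1.442] [-176.9, -0.09, -89.6]Traceback (most recent call last):
  File "<stdin>", line 9, in <module>
  File "h.py", line 5, in ray
    return (o+d*(z-o[2])/d[2]).round(4)
                         ~^^^
IndexError: invalid index to scalar variable.
```

View pics/top.png

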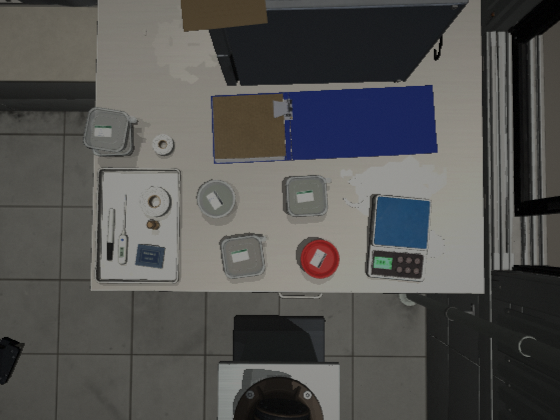

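The top view shows the round tub at (216,200), the square tubs at (305,196) and (242,256), the red decoy at (320,258), the scale plate at (402,222), the large label roll at (155,203) in the tray, and a small roll decoy at (163,145). The camera rotation is given as rpy, so I'll fix the helper.

```bash
cat > h.py <<'E'
import numpy as np, cv2
from scipy.spatial.transform import Rotation as Ro
from plant import ctrl
def rm(r):
    r=np.array(r); return r if r.ndim==2 else Ro.from_euler("xyz",r,degrees=True).as_matrix()
def ray(p,u,v,z):
    d=rm(p["rotation"])@np.linalg.inv(p["camera_matrix"])@[u,v,1]; o=np.array(p["origin"])
    return (o+d*(z-o[2])/d[2]).round(4)
def proj(p,X):
    c=rm(p["rotation"]).T@(np.array(X)-p["origin"]); q=np.array(p["camera_matrix"])@c; return (q[:2]/q[2]).round(1)
def plan(X,yaw=None):
    """shift in tool axes (cm), turn vector (rad) to TCP X, pointing down at yaw"""
    o=ctrl.get_obs(); R=rm(o["orientation"]); 
    y=o["orientation"][2] if yaw is None else yaw
    T=rm([180,0,y])
    return (R.T@(np.array(X)-o["tool_pos"])*100).round(2), Ro.from_matrix(R.T@T).as_rotvec().round(3)
E
python3 - <<'E'
from h import *
for n in("top","side"):
    p=ctrl.snapshot(n); print(n,np.round(p["origin"],3),p["rotation"])
    im=p["color"][:,:,::-1].copy()
    for k,z in(("round_tub",.061),("square_tub_1",.06),("bench_scale",.043),("label_roll",.036)):
        for d in ctrl.find_in(p,k)[:4]:
            b=d["bbox"]; print(k,round(d["conf"],2),np.round(b),ray(p,b[0]+b[2]/2,b[1]+b[3]/2,z))
    if n=="top":
        for uv,z in(((216,197),.061),((402,222),.043),((155,201),.036),((242,256),.06),((305,196),.06)): print(uv,ray(p,*uv,z))
        t=cv2.resize(im[150:290,80:440],(792,308),interpolation=cv2.INTER_CUBIC)
    else: cv2.imwrite("pics/ts.png",cv2.copyMakeBorder(np.vstack([cv2.resize(t,(560,180)),im]),0,0,0,0,0))
E
```

```text
top [0.478 0.    1.442] [-1.76901282e+02 -8.71159259e-02 -8.95992830e+01]
round_tub 0.85 [196. 180.  38.  38.] [0.5759 0.165  0.061 ]
round_tub 0.68 [305. 241.  32.  40.] [ 0.42   -0.1036  0.061 ]
round_tub 0.6 [138. 187.  34.  32.] [0.5656 0.3191 0.061 ]
bench_scale 0.75 [365. 195.  67.  90.] [ 0.4763 -0.3052  0.043 ]
label_roll 0.68 [153. 134.  21.  25.] [0.7142 0.3038 0.036 ]
label_roll 0.65 [285. 178.  44.  38.] [ 0.5853 -0.0709  0.036 ]
label_roll 0.55 [141. 182.  32.  34.] [0.575  0.3173 0.036 ]
(216, 197) [0.581  0.1624 0.061 ]
(402, 222) [ 0.5213 -0.3147  0.043 ]
(155, 201) [0.5713 0.323  0.036 ]
(242, 256) [0.4318 0.0947 0.06  ]
(305, 196) [ 0.5852 -0.0641  0.06  ]
side [1.003 0.342 0.956] [-148.03578643   -0.38502247  129.43435879]
round_tub 0.92 [314. 234.  41.  45.] [0.5825 0.1666 0.061 ]
round_tub 0.88 [268. 142.  36.  38.] [ 0.4407 -0.0864  0.061 ]
round_tub 0.2 [165. 105.  96.  72.] [ 0.5117 -0.276   0.061 ]
square_tub_1 0.79 [318. 174.  57.  51.] [0.4396 0.0987 0.06  ]
square_tub_1 0.62 [227. 182.  53.  51.] [ 0.5997 -0.0588  0.06  ]
bench_scale 0.73 [169. 106.  92.  74.] [ 0.5031 -0.2818  0.043 ]
label_roll 0.84 [376. 287.  40.  34.] [0.5793 0.3317 0.036 ]
label_roll 0.78 [339. 338.  28.  30.] [0.7243 0.3181 0.036 ]
label_roll 0.54 [319. 177.  55.  49.] [0.429  0.0968 0.036 ]
label_roll 0.24 [225. 186.  55.  46.] [ 0.594  -0.0678  0.036 ]
```

View pics/ts.png

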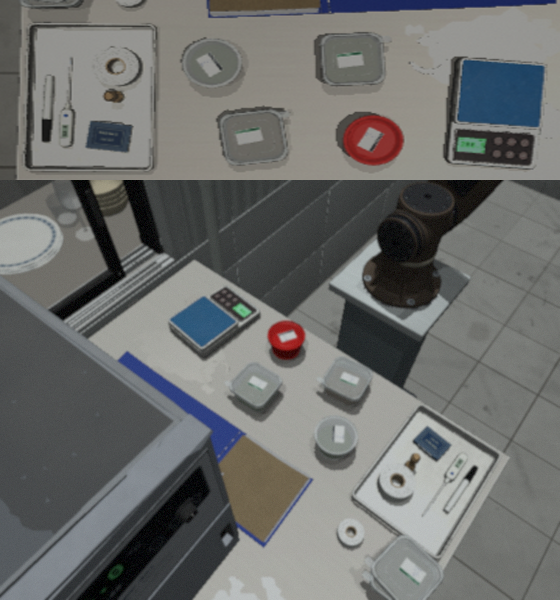

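```bash
python3 - <<'E'
from h import *
P={"lid":(.580,.1635,.061,.049),"roll":(.5725,.3225,.036,.039),"plate":(.5213,-.3147,.043,0)}
a=np.linspace(0,2*np.pi,40); rows=[]
for n in("top","side"):
    p=ctrl.snapshot(n); im=p["color"][:,:,::-1]
    cs=[]
    for k,(x,y,z,r) in P.items():
        pts=[(x+r*np.cos(t),y+r*np.sin(t),z) for t in a] if r else [(x+i*.0665,y+j*.0725,z) for i,j in((1,1),(1,-1),(-1,-1),(-1,1))]
        c=proj(p,(x,y,z)); u,v=np.int32(c)-27; S=5
        if r==0:u-=10;v-=10
        w=54 if r else 74
        cr=cv2.resize(im[v:v+w,u:u+w],None,fx=265/w,fy=265/w,interpolation=cv2.INTER_CUBIC)
        q=((np.array([proj(p,X) for X in pts])+.5-[u,v])*265/w).astype(np.int32)
        cv2.polylines(cr,[q],True,(0,0,255),1); cs.append(cr)
    rows.append(np.hstack(cs))
cv2.imwrite("pics/ov.png",np.vstack(rows))
print(plan((.580,.1635,.245)),plan((.580,.1635,.245),0))
E
```

```text
(array([4.777e+01, 3.076e+01, 4.000e-02]), array([-0., -0.,  0.])) (array([4.777e+01, 3.076e+01, 4.000e-02]), array([-0.   , -0.   , -0.381]))
```

View pics/ov.png

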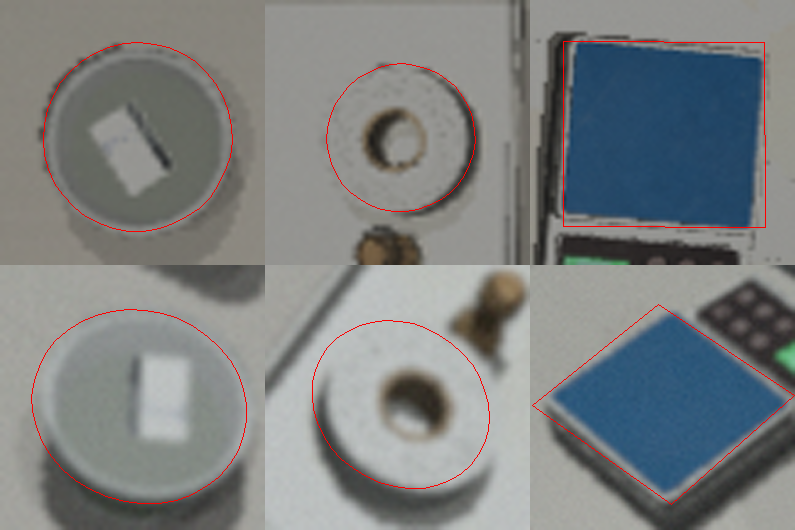

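The overlays fit within about 2 mm in both views. Targets are lid (0.580, 0.1635), plate (0.521, -0.315) and roll (0.572, 0.3225). I'll start moving at height with the fingers closing.

Emit:
play_rows(
  commands=[
    [[0,0,0,1,0.6,0,0],[0,0,0,3,1.9,0,0],[0,0,0,6,3.9,0,0],[0,0,0,9,5.8,0,0],[0,0,0,12,7.7,0,0],[0,0,0,15,9.7,0,0],[0,0,0,18,11.6,0,0],[0,0,0,21,13.5,0,0]],
  ],
)

```text
clock: 1.37
tool_pos: [0.3965, 0.4212, 0.2457]
orientation: [-180.0, -0.0, -21.8]
force: [0.7, 0.5, 0.4]
opening: 0.0395
gripper_force: 0.0
```

Emit:
play_rows(
  commands=[
    [[0,0,0,3.3,2.1,0,0],[0,0,0,6.6,4.2,0,0],[0,0,0,10,6.4,0,0],[0,0,0,13.3,8.6,0,0],[0,0,0,16.6,10.7,0,0],[0,0,0,20,12.9,0,0],[0,0,0,23,14.8,0,0],[0,0,0,25,16.2,0,0]],
  ],
)

```text
clock: 2.03
tool_pos: [0.5688, 0.1768, 0.2456]
orientation: [180.0, -0.0, -21.9]
force: [1.0, 1.3, 0.6]
opening: 0.0003
gripper_force: 0.0
```

```bash
python3 -c "
from h import *
print(ctrl.get_obs()['clock'],ctrl.get_obs()['tool_pos'],plan((.580,.1635,.115)),ctrl.get_obs()['joint_pos'])"
```

```text
2.0333 [0.56881658 0.1767953  0.24555026] (array([ 1.53,  0.82, 13.06]), array([ 0., -0., -0.])) [ 3.60619608e+01  1.31193707e+01 -9.72343434e+00  2.10335013e-02
 -6.71456397e+01  3.20221668e+01]
```

Emit:
play_rows(
  commands=[
    [[0,0,0,1.2,0.7,1,0],[0,0,0,1.7,1.0,3,0],[0,0,0,1.7,1.0,5.5,0],[0,0,0,1.7,1.0,8,0],[0,0,0,1.7,1.0,10.5,0],[0,0,0,1.7,1.0,12.3,0],[0,0,0,1.7,1.0,13,0],[0,0,0,1.7,1.0,13,0]],
  ],
)

```text
clock: 2.7
tool_pos: [0.5784, 0.1638, 0.1133]
orientation: [179.8, 0.1, -21.8]
force: [0.1, -0.7, -0.6]
opening: 0.0003
gripper_force: 0.0
```

Emit:
play_rows(
  commands=[
    [[0,0,0,0,0,0,0],[0,0,0,0,0,0,0],[0,0,0,0,0,0,0],[0,0,0,0,0,0,0],[0,0,0,0,0,0,0],[0,0,0,0,0,0,0],[0,0,0,0,0,0,0],[0,0,0,0,0,0,0]],
  ],
)

```text
clock: 3.37
tool_pos: [0.5796, 0.1644, 0.1155]
orientation: [-180.0, -0.0, -21.8]
force: [-0.5, -0.8, 0.1]
opening: 0.0003
gripper_force: 0.0
```

```bash
python3 - <<'E'
from h import *
print(ctrl.get_obs()['tool_pos'],plan((.580,.1635,.115)),plan((.5213,-.3147,.245)))
p=ctrl.snapshot("side"); t=ctrl.snapshot("top")
cv2.imwrite("pics/l.png",np.hstack([cv2.resize(p["color"][200:320,260:420],(400,300)),cv2.resize(t["color"][140:260,140:300],(400,300))])[:,:,::-1])
E
```

```text
[0.57964466 0.16436033 0.11553677] (array([0.06, 0.07, 0.05]), array([-0., -0.,  0.])) (array([ 12.39,  46.64, -12.95]), array([-0., -0.,  0.]))
```

View pics/l.png

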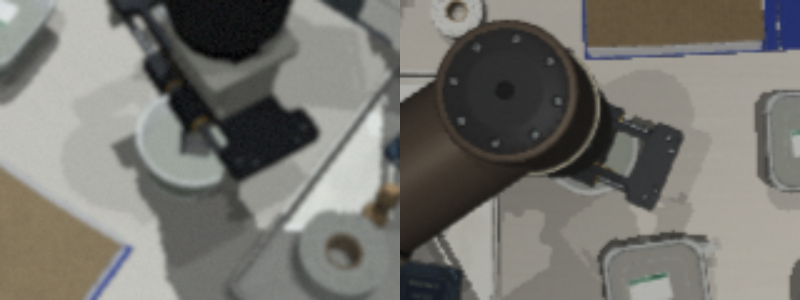

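The view shows the gripper straight above the round tub's lid, at about (190,145) in the left crop, clear of the square tubs. Holding here.

Emit:
play_rows(
  commands=[
    [[0,0,0,0,0,0,0],[0,0,0,0,0,0,0],[0,0,0,0,0,0,0],[0,0,0,0,0,0,0],[0,0,0,0,0,0,0],[0,0,0,0,0,0,0],[0,0,0,0,0,0,0],[0,0,0,0,0,0,0]],
  ],
)

```text
clock: 4.13
tool_pos: [0.5796, 0.1643, 0.1154]
orientation: [180.0, -0.0, -21.8]
force: [0.0, 0.9, 0.2]
opening: 0.0002
gripper_force: 0.0
```

Emit:
play_rows(
  commands=[
    [[0,0,0,0,0,0,0],[0,0,0,0,0,0,0],[0,0,0,0,0,0,0],[0,0,0,0,0,0,0],[0,0,0,0,0,0,0],[0,0,0,0,0,0,0],[0,0,0,0,0,0,0],[0,0,0,0,0,0,0]],
  ],
)

```text
clock: 4.8
tool_pos: [0.5796, 0.1643, 0.1154]
orientation: [180.0, 0.0, -21.8]
force: [-0.1, -0.8, 0.1]
opening: 0.0003
gripper_force: 0.0
```

Emit:
play_rows(
  commands=[
    [[0,0,0,0,0,0,0],[0,0,0,0,0,0,0],[0,0,0,0,0,0,0],[0,0,0,0,0,0,0],[0,0,0,0,0,0,0],[0,0,0,0,0,0,0],[0,0,0,0,0,0,0],[0,0,0,0,0,0,0]],
  ],
)

```text
clock: 5.47
tool_pos: [0.5796, 0.1643, 0.1154]
orientation: [-180.0, -0.0, -21.8]
force: [0.5, -0.7, -0.9]
opening: 0.0002
gripper_force: 0.0
```

Emit:
play_rows(
  commands=[
    [[0,0,0,0,0,0,0],[0,0,0,0,0,0,0],[0,0,0,0,0,-2,0],[0,0,0,0,0,-5,0],[0,0,0,0,0,-8,0],[0,0,0,0,0,-11,0],[0,0,0,0,0,-13.5,0],[0,0,0,0,0,-15,0]],
  ],
)

```text
clock: 6.13
tool_pos: [0.5805, 0.1646, 0.269]
orientation: [-179.8, -0.2, -21.8]
force: [0.8, 0.3, 0.2]
opening: 0.0005
gripper_force: 0.0
```

Emit:
play_rows(
  commands=[
    [[0,0,0,0.3,1,0,0],[0,0,0,0.8,3,0,0],[0,0,0,1.6,6,0,0],[0,0,0,2.4,9,0,0],[0,0,0,3.2,12,0,0],[0,0,0,4,15,0,0],[0,0,0,4.8,18,0,0],[0,0,0,5.6,21,0,0]],
  ],
)

```text
clock: 6.8
tool_pos: [0.5527, -0.0531, 0.2648]
orientation: [180.0, 0.0, -21.8]
force: [0.1, -0.5, -0.5]
opening: 0.0002
gripper_force: 0.0
```

Emit:
play_rows(
  commands=[
    [[0,0,0,0.9,3.3,0,0],[0,0,0,1.8,6.6,0,0],[0,0,0,2.6,9.9,0,0],[0,0,0,3.5,13.2,0,0],[0,0,0,4.4,16.5,0,0],[0,0,0,5.3,20,0,0],[0,0,0,6.1,23,0,0],[0,0,0,6.5,24.5,0,0]],
  ],
)

```text
clock: 7.47
tool_pos: [0.5215, -0.3061, 0.2644]
orientation: [180.0, 0.1, -21.9]
force: [0.1, 0.5, -0.0]
opening: 0.0004
gripper_force: 0.0
```

```bash
python3 -c "
from h import *
print(ctrl.get_obs()['tool_pos'],plan((.5205,-.3145,.1)),ctrl.get_obs()['joint_pos'])"
```

```text
[ 0.52147544 -0.30611559  0.26437108] (array([ 0.25,  0.81, 16.44]), array([0.   , 0.001, 0.   ])) [-1.19126571e+01  1.33610848e+01 -6.90044546e+00  1.35542433e-02
 -6.98210575e+01  7.99739829e+01]
```

Emit:
play_rows(
  commands=[
    [[0,0,0,0.2,0.8,1,0],[0,0,0,0.2,0.8,3.5,0],[0,0,0,0.2,0.8,6.5,0],[0,0,0,0.2,0.8,9.5,0],[0,0,0,0.2,0.8,12.5,0],[0,0,0,0.2,0.8,15,0],[0,0,0,0.2,0.8,16.3,0],[0,0,0,0.2,0.8,16.5,0]],
  ],
)

```text
clock: 8.13
tool_pos: [0.5191, -0.3099, 0.0961]
orientation: [180.0, 0.4, -21.8]
force: [-0.0, -0.1, 0.3]
opening: 0.0006
gripper_force: 0.0
```

Emit:
play_rows(
  commands=[
    [[0,0,0,0,0,0,0],[0,0,0,0,0,0,0],[0,0,0,0,0,0,0],[0,0,0,0,0,0,0],[0,0,0,0,0,0,0],[0,0,0,0,0,0,0],[0,0,0,0,0,0,0],[0,0,0,0,0,0,0]],
  ],
)

```text
clock: 8.8
tool_pos: [0.5218, -0.3113, 0.1006]
orientation: [-180.0, -0.0, -21.8]
force: [0.1, -0.3, -0.7]
opening: 0.0005
gripper_force: 0.0
```

```bash
python3 -c "
from h import *
print(ctrl.get_obs()['tool_pos'],plan((.5205,-.3145,.1)),plan((.572,.3225,.265)))"
```

```text
[ 0.52181194 -0.31125955  0.10063392] (array([-0.  ,  0.35,  0.06]), array([-0., -0.,  0.])) (array([-18.89, -60.7 , -16.44]), array([-0., -0.,  0.]))
```

Emit:
play_rows(
  commands=[
    [[0,0,0,0,0,0,0],[0,0,0,0,0,0,0],[0,0,0,0,0,0,0],[0,0,0,0,0,0,0],[0,0,0,0,0,0,0],[0,0,0,0,0,0,0],[0,0,0,0,0,0,0],[0,0,0,0,0,0,0]],
  ],
)

```text
clock: 9.47
tool_pos: [0.5217, -0.3112, 0.1004]
orientation: [180.0, 0.0, -21.8]
force: [-0.5, -0.1, 0.2]
opening: 0.0006
gripper_force: 0.0
```

Emit:
play_rows(
  commands=[
    [[0,0,0,0,0,0,0],[0,0,0,0,0,0,0],[0,0,0,0,0,0,0],[0,0,0,0,0,0,0],[0,0,0,0,0,0,0],[0,0,0,0,0,0,0],[0,0,0,0,0,0,0],[0,0,0,0,0,0,0]],
  ],
)

```text
clock: 10.13
tool_pos: [0.5217, -0.3112, 0.1003]
orientation: [-180.0, 0.0, -21.8]
force: [0.4, -0.4, 0.0]
opening: 0.0006
gripper_force: 0.0
```

Emit:
play_rows(
  commands=[
    [[0,0,0,0,0,0,0],[0,0,0,0,0,0,0],[0,0,0,0,0,0,0],[0,0,0,0,0,0,0],[0,0,0,0,0,0,0],[0,0,0,0,0,0,0],[0,0,0,0,0,0,0],[0,0,0,0,0,0,0]],
  ],
)

```text
clock: 10.8
tool_pos: [0.5217, -0.3112, 0.1004]
orientation: [180.0, -0.0, -21.8]
force: [0.1, -0.4, 0.3]
opening: 0.0005
gripper_force: 0.0
```

Emit:
play_rows(
  commands=[
    [[0,0,0,0,0,0,0],[0,0,0,0,0,0,0],[0,0,0,0,0,-2,0],[0,0,0,0,0,-5,0],[0,0,0,0,0,-8.5,0],[0,0,0,0,0,-12,0],[0,0,0,0,0,-15,0],[0,0,0,0,0,-17,0]],
  ],
)

```text
clock: 11.47
tool_pos: [0.5224, -0.3117, 0.2743]
orientation: [180.0, -0.2, -21.8]
force: [-0.0, -0.3, -0.6]
opening: 0.0004
gripper_force: 0.0
```

Emit:
play_rows(
  commands=[
    [[0,0,0,-0.3,-1,0,0],[0,0,0,-0.9,-3,0,0],[0,0,0,-1.9,-6,0,0],[0,0,0,-2.8,-9,0,0],[0,0,0,-3.7,-12,0,0],[0,0,0,-4.7,-15,0,0],[0,0,0,-5.6,-18,0,0],[0,0,0,-6.5,-21,0,0]],
  ],
)

```text
clock: 12.13
tool_pos: [0.539, -0.0905, 0.2701]
orientation: [-180.0, 0.0, -21.8]
force: [0.2, 0.3, -0.2]
opening: 0.0005
gripper_force: 0.0
```

Emit:
play_rows(
  commands=[
    [[0,0,0,-0.9,-3,0,0],[0,0,0,-1.9,-6,0,0],[0,0,0,-2.8,-9,0,0],[0,0,0,-3.7,-12,0,0],[0,0,0,-4.7,-15,0,0],[0,0,0,-5.6,-18,0,0],[0,0,0,-6.5,-21,0,0],[0,0,0,-7.5,-24,0,0]],
  ],
)

```text
clock: 12.8
tool_pos: [0.5586, 0.1602, 0.27]
orientation: [180.0, 0.0, -21.8]
force: [0.8, -0.2, -0.5]
opening: 0.0004
gripper_force: 0.0
```

Emit:
play_rows(
  commands=[
    [[0,0,0,-0.9,-3,0,0],[0,0,0,-1.9,-6,0,0],[0,0,0,-2.8,-9,0,0],[0,0,0,-3.6,-11.5,0,0],[0,0,0,-4.2,-13.5,0,0],[0,0,0,-4.6,-15,0,0],[0,0,0,-4.8,-15.6,0,0],[0,0,0,-4.8,-15.6,0,0]],
  ],
)

```text
clock: 13.47
tool_pos: [0.5722, 0.3222, 0.2695]
orientation: [179.9, 0.0, -21.8]
force: [-0.7, -0.3, -0.0]
opening: 0.0005
gripper_force: 0.0
```

```bash
python3 -c "
from h import *
print(ctrl.get_obs()['tool_pos'],plan((.572,.3225,.095)))
p=ctrl.snapshot('side');print([ (np.round(d['bbox']),round(d['conf'],2)) for d in ctrl.find_in(p,'label_roll')])"
```

```text
[0.57221236 0.32219452 0.2695367 ] (array([-0.02, -0.04, 17.45]), array([0.001, 0.   , 0.   ]))
[(array([337., 339.,  29.,  31.]), 0.82), (array([376., 287.,  41.,  36.]), 0.74)]
```

Emit:
play_rows(
  commands=[
    [[0,0,0,0,0,1,0],[0,0,0,0,0,3.5,0],[0,0,0,0,0,6.5,0],[0,0,0,0,0,9.5,0],[0,0,0,0,0,12.5,0],[0,0,0,0,0,15,0],[0,0,0,0,0,16.6,0],[0,0,0,0,0,17.4,0]],
  ],
)

```text
clock: 14.23
tool_pos: [0.5712, 0.3189, 0.0932]
orientation: [179.8, 0.1, -21.9]
force: [-0.5, 0.3, -1.3]
opening: 0.0004
gripper_force: 0.0
```

Emit:
play_rows(
  commands=[
    [[0,0,0,0,0,0,0],[0,0,0,0,0,0,0],[0,0,0,0,0,0,0],[0,0,0,0,0,0,0],[0,0,0,0,0,0,0],[0,0,0,0,0,0,0],[0,0,0,0,0,0,0],[0,0,0,0,0,0,0]],
  ],
)

```text
clock: 14.9
tool_pos: [0.5725, 0.3214, 0.0967]
orientation: [-180.0, -0.0, -21.8]
force: [0.3, 0.2, 0.3]
opening: 0.0005
gripper_force: 0.0
```

Emit:
play_rows(
  commands=[
    [[0,0,0,0,0,0,0],[0,0,0,0,0,0,0],[0,0,0,0,0,0,0],[0,0,0,0,0,0,0],[0,0,0,0,0,0,0],[0,0,0,0,0,0,0],[0,0,0,0,0,0,0],[0,0,0,0,0,0,0]],
  ],
)

```text
clock: 15.57
tool_pos: [0.5724, 0.3212, 0.0963]
orientation: [180.0, -0.0, -21.8]
force: [-1.1, -0.3, -0.9]
opening: 0.0009
gripper_force: 0.0
```

Emit:
play_rows(
  commands=[
    [[0,0,0,0,0,0,0],[0,0,0,0,0,0,0],[0,0,0,0,0,0,0],[0,0,0,0,0,0,0],[0,0,0,0,0,0,0],[0,0,0,0,0,0,0],[0,0,0,0,0,0,0],[0,0,0,0,0,0,0]],
  ],
)

```text
clock: 16.23
tool_pos: [0.5724, 0.3212, 0.0964]
orientation: [-180.0, 0.0, -21.8]
force: [0.6, 0.8, -0.3]
opening: 0.0002
gripper_force: 0.0
```

Emit:
play_rows(
  commands=[
    [[0,0,0,0,0,0,0],[0,0,0,0,0,0,0],[0,0,0,0,0,0,0],[0,0,0,0,0,0,0],[0,0,0,0,0,0,0],[0,0,0,0,0,0,0],[0,0,0,0,0,0,0],[0,0,0,0,0,0,0]],
  ],
)

```text
clock: 16.9
tool_pos: [0.5724, 0.3212, 0.0964]
orientation: [180.0, -0.0, -21.8]
force: [0.5, -0.2, 0.7]
opening: 0.0001
gripper_force: 0.0
```

```bash
python3 - <<'E'
from h import *
print(ctrl.get_obs()['tool_pos'])
p=ctrl.snapshot("side"); cv2.imwrite("pics/f.png",p["color"][:,:,::-1])
E
```

```text
[0.57240853 0.32124091 0.09635332]
```

View pics/f.png

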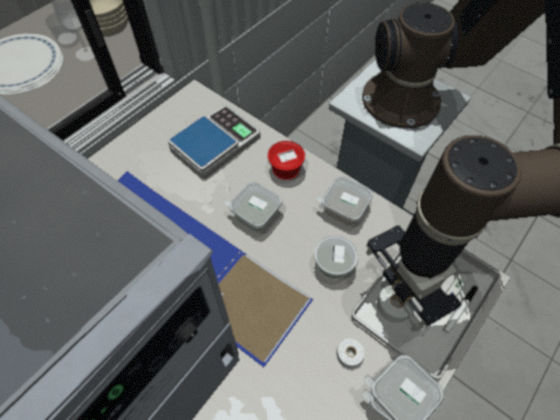

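The gripper is above the label roll at about (397,300). The tubs, the scale and the rest are where they were.

```bash
python3 -c "
from plant import ctrl
print(ctrl.close_job())"
```

```text
the job is handed in; nothing more can be done
None
```

The gripper pointed straight down at the round lid, the weighing plate and the label roll in that order, for over two seconds each with the tips about 3.5–4 cm above, touching nothing; it is still over the roll, and I handed the job in at about 17 s.

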